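# Find the thread start of the pot lid and screw it home

## Task

The lid of the blue pot sits high, resting on top of its threads. Turn it backward (counter-clockwise from above) until it drops into the thread start, then turn it forward (clockwise) until it is fully home, and let go. Leave the red pot, which is already shut, alone.

Things in the scene. Friction and masses are not known exactly. Their poses are not given: they have to be found in the camera images.
- blue_lid_grip (a point): centre of the white bar grip (56 long x, 14 thick y, 26 mm tall z) on the 72 mm black lid of the blue pot; the lid's flat top is 13 mm below. Loose, 60 g, 3 mm sideways play; a lug under each bar end. This point is 108 mm above the bench while the lugs rest on the threads, 98 mm once dropped in (then 2 mm up-down play). A gripped lid drops only if lowered with the gripper.
- blue_pot: blue pot fixed to the bench, 92 mm across, 55 mm high to its shoulder; origin at the centre of its underside. Thread gaps at its +x and -x sides, a white dash on the shoulder at each. The lid drops in with its bar (either end) within 13 degrees of the dashes. At the start the bar is 45 to 65 degrees clockwise (from above) of the dashes; a solid stop ends the backward turn 14 degrees past them.
- blue_home_mark (a point): one of two small black dots on the blue pot's shoulder, 40 mm from its axis and 55 mm above the bench, each 72 degrees clockwise (from above) of a white dash; the axes are the pot's. When the lid has dropped in and is turned clockwise against its solid stop, fully home, the ends of the bar point at the two dots.
- red_pot: red pot of the same shape and size, its like lid already screwed home (bar centre 98 mm, bar top 111 mm above the bench), all fixed; origin at the centre of its underside. A bystander.
There are look-alikes about, which are no part of the job. Leave any orange or yellow look-alike of the part that bears blue_lid_grip alone.

How it is judged:
By the outcome, as a careful person would: the job done as asked, in the order asked, and still so for the second after the job is handed in, with the robot touching nothing.
It also fails if it takes over 35 s, if anything falls off the work surface, if the arm or the gripper's body presses on something with over 40 N, if the wrist force passes 120 N, or if a joint passes its speed limit or range.

## Robot

A 6-joint arm with a two-finger parallel gripper is mounted at the origin on a cart in front of the work surface, level with it; the furniture and walls round the work are solid. World frame = base frame: x ahead of the robot, y to its left, z up, the work surface at z = 0. Lengths are in mm, angles in rad, forces in N, time in s.
With the tool pointing down it reaches from about 325 to 775 mm from the base axis. Payload 5.5 kg.
Tool frame: the origin (TCP) lies at the very end of the fingers, on their centre line; the grasp point (between the pads) lies 19 mm behind it; z points along the fingers, y is the line along which they close (so a half turn about z gives the same grasp; the last joint's range is limited). The gripper opens to 85 mm and grips with 20 to 120 N. Pads are 22 mm wide; open, the fingers measure 114 mm over their backs; the gripper's body (76 mm by 85 mm) begins 54 mm behind the grasp point. The pads swing forward as they close: fully open they stand 13 mm farther back than shut.
Start: joints at [1.153, 0.091, 1.231, -0, 1.82, -0.057], TCP at [211.819, 561.382, 231.275] pointing down, gripper open.
Joint ranges: [-2.87, 2.87], [-0.86, 2.18], [0.17, 2.46], [-1.51, 4.65], [0.06, 2.69], [-2.65, 2.65]. Speed limits (rad/s): [2.57, 2.57, 3.01, 3.14, 3.14, 3.14].

## Interface

Orientations are given as a unit quaternion [w, x, y, z].
In Python, from rig import ctrl gives the robot as it stands. The module is installed in compiled form; this text tells all that it offers.
- The arm moves only by the shell command python3 -m inch 'ROWS' [OPENING] [FORCE]. ROWS is JSON, a list that holds one entry, the list of rows, each a list of 4 numbers: the shift along the world's x, y, z in m, then the turn about the world's z in degrees. A call has 1 to 12 rows; each row shifts and turns the commanded pose from where the row before left it; what a row does not reach is not made up. A row lasts 1/10 s, in which the tool goes at most 50 mm and 8.59 degrees, less where a joint would pass 70% of its speed; a pose out of reach is approached as far as the arm can. A call with a gripper value outside its range is refused whole. OPENING is the closure, from 0 (fully open) to 1 (shut), set as the call begins (- or left out, the last holds). The fingers move at their own pace and stop on an object; FORCE is the grip in N (left out, the last holds). Time passes only in rows, so rows that do not move let the fingers close. It gives the time, the measured TCP pose, the force, the opening and the grip force at its end, in the units of the state.
- ctrl.read_state(): the state, without advancing time (a new reading comes with each control period).
- ctrl.snapshot(name): name is "side" or "top"; returns (picture, depth): 384x512x3 uint8, red, green, blue; 384x512 float32, mm along the optical axis (not along the pixel's ray), 0 where there is no reading.
- ctrl.get_calibration(name): a dict with "mtx" (3x3 intrinsics, pixels), "rvec" (rotation vector, rad) and "tvec" (3), from world to camera coordinates, as OpenCV has them. Camera axes: x right, y down, z forward; pixel columns grow to the right and rows downward; lengths in mm; the calibration is good to about 2 mm. A picture is of the moment at which its call begins. get_calibration takes no time and is no camera call.
- ctrl.sign_off(): hands the job in; it is judged then, once.
The state is a dict: "t": time; "joint_pos": joint angles; "qvel": joint speeds; "joint_torque": joint torques, N m; "ee_pos": TCP position; "orientation": TCP orientation; "ft_force": force on the tool from outside, world axes, zero at the start; "ft_torque": the same for the moment, N m; "width": opening from 0.0 (shut) to 1.0 (fully open); "grasp_force": force on a finger pad.
Only numpy, scipy, OpenCV 4.12 (cv2) and the standard library are available. Lean on these libraries where they do the work, as an engineer would, in place of code of your own. Each camera call takes 0.05 s, during which the arm holds its last target. There are 200 camera calls.

## Working session

There is one attempt and no reset: what is moved stays moved. The work goes in short steps, Python scripts to look and compute and a shell command to move; the robot and the scene stay as the last step left them, time stands still between calls to the robot, and variables do not carry over. Pictures are saved under pics/ and viewed, at most 10 in all, crops included, and the job is handed in when it is done.

```bash
mkdir -p pics; cat > h.py <<'E'
import numpy as np, cv2
from rig import ctrl
def snap(n,tag):
    p,d=ctrl.snapshot(n); cv2.imwrite(f'pics/{tag}.png',p[:,:,::-1]); np.save(f'pics/{tag}.npy',d); return p,d
def cam(n):
    c=ctrl.get_calibration(n); K=np.array(c['mtx'],float).reshape(3,3); R=cv2.Rodrigues(np.array(c['rvec'],float))[0]; return K,R,np.array(c['tvec'],float).ravel()
def ray(n,uv,z):
    K,R,t=cam(n); uv=np.atleast_2d(uv).astype(float)
    d=(np.c_[uv,np.ones(len(uv))]@np.linalg.inv(K).T)@R; o=-R.T@t
    return o+d*((z-o[2])/d[:,2])[:,None]
def proj(n,P):
    K,R,t=cam(n); q=(np.atleast_2d(P)@R.T+t)@K.T; return q[:,:2]/q[:,2:]
def cloud(n,d):
    K,R,t=cam(n); v,u=np.indices(d.shape); q=np.stack([u*d,v*d,d],-1)@np.linalg.inv(K).T; return (q-t)@R
E
python3 - <<'E'
from h import *
a,_=snap('top','t0'); b,_=snap('side','s0')
for n in('top','side'):
    K,R,t=cam(n); print(n,K[0,0],(-R.T@t).round(),R[2].round(2))
s=ctrl.read_state(); print(s['t'],s['orientation'],s['ft_force'],s['width'])
E
```

```text
top 435.5312667522299 [475. 197. 947.] [ 0.06  0.01 -1.  ]
side 417.62156939274945 [503. 928. 502.] [ 0.02 -0.88 -0.48]
0.1 [-2.05820311e-04  1.79434347e-01  9.83769540e-01 -8.74965914e-04] [-0.5435546  -0.09977069 -0.13639808] 1.00478554917172
```

View pics/t0.png

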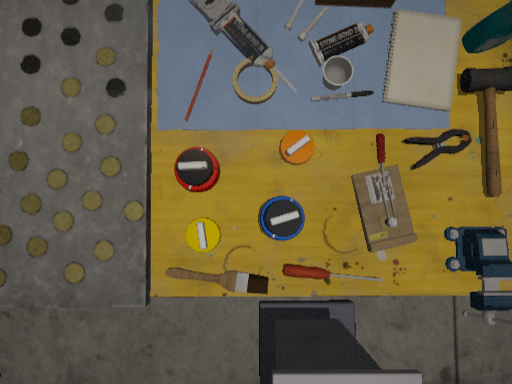

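View pics/s0.png

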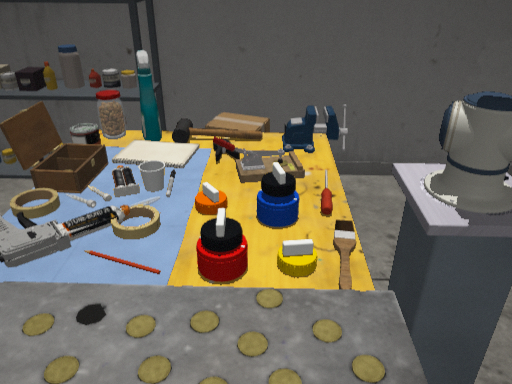

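The top view shows the blue pot with black lid and white bar at (282,218), and the red pot at (197,169). The bare orange lid at (297,147) and bare yellow lid at (203,235) are look-alikes. The target is the white bar on the black lid inside the blue ring; I'll confirm it in a crop while measuring.

```bash
cat > meas.py <<'E'
from h import *
import sys
def bar(p,c,r,z,n='top'):
    hsv=cv2.cvtColor(p,cv2.COLOR_RGB2HSV); m=((hsv[...,1]<70)&(hsv[...,2]>130)).astype(np.uint8)
    k=np.zeros_like(m); cv2.circle(k,c,r,1,-1); m&=k
    cs=max(cv2.findContours(m,0,1)[0],key=cv2.contourArea)
    w=ray(n,cs[:,0,:],z)[:,:2]; (cx,cy),(a,b),th=cv2.minAreaRect(w.astype(np.float32))
    if a<b: th+=90
    return (round(cx,1),round(cy,1)),round(max(a,b),1),round(min(a,b),1),round(th%180,1)
E
python3 - <<'E'
from meas import *
p=cv2.imread('pics/t0.png')[:,:,::-1].copy(); d=np.load('pics/t0.npy')
hsv=cv2.cvtColor(p,cv2.COLOR_RGB2HSV)
print('blue bar',bar(p,(284,218),20,121)); print('red bar',bar(p,(194,166),22,111)); print('orange',bar(p,(298,146),18,40))
P=cloud('top',d)
m=((hsv[...,0]>100)&(hsv[...,0]<125)&(hsv[...,1]>150)).astype(np.uint8); k=np.zeros_like(m); cv2.circle(k,(282,218),30,1,-1); m&=k
cs=max(cv2.findContours(m,0,1)[0],key=cv2.contourArea)
for z in(55,): w=ray('top',cs[:,0,:],z)[:,:2].astype(np.float32); print(z,cv2.minEnclosingCircle(w),cv2.fitEllipse(w))
q=P[m>0]; print('blue z',np.median(q[:,2]))
for u,v in((284,218),(194,166),(297,147),(202,235)): print(P[v-1:v+2,u-1:u+2].reshape(-1,3).mean(0).round(1))
c=cv2.resize(p[180:256,234:330],None,fx=8,fy=8,interpolation=cv2.INTER_CUBIC); cv2.imwrite('pics/c0.png',c[:,:,::-1][:600,:800])
print(proj('side',[ctrl.read_state()['ee_pos']]),proj('top',[ctrl.read_state()['ee_pos']]))
E
```

```text
blue bar ((480.2, 138.9), 53.9, 12.0, 106.5)
red bar ((583.5, 315.9), 54.3, 11.5, 93.0)
orange ((634.2, 102.8), 54.9, 13.1, 126.6)
55 ((482.796142578125, 145.437255859375), 44.034332275390625) ((481.440673828125, 140.9136505126953), (79.6574935913086, 83.1253890991211), 33.8834228515625)
blue z 54.290286219849406
[479.3 139.8 119.9]
[580.9 312.2 109. ]
[626.5 106.5  50.8]
[445.8 303.4  51.2]
[[538.91853524 252.39328902]] [[ 28.54721221 385.699864  ]]
```

View pics/c0.png

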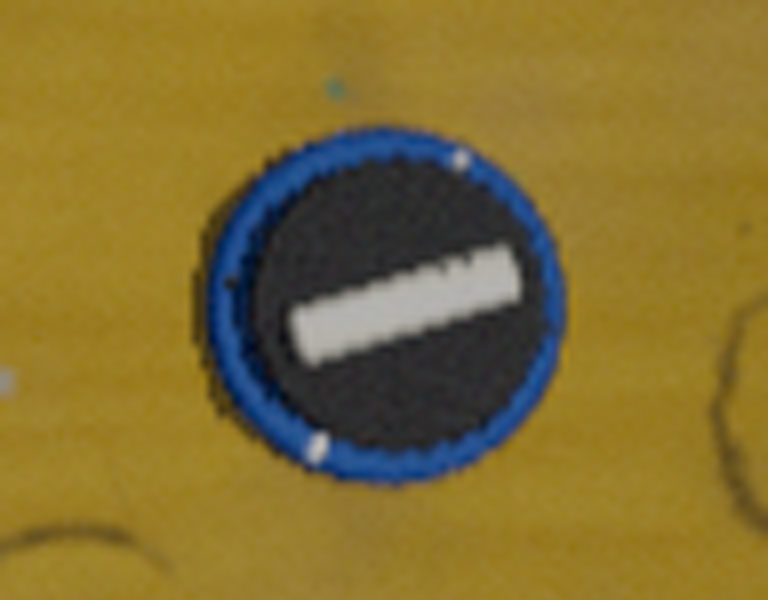

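The crop confirms it: a white bar on a black lid in a blue ring. The dashes are at crop (461,158) and (317,448), and one home dot is at (232,283).

```bash
python3 - <<'E'
from meas import *
c=np.array([[461,158],[317,448],[232,283]]); uv=(c+.5)/8-.5+[234,180]
w=ray('top',uv,55)[:,:2]; print(w.round(1)); e=w[0]-w[1]; ctr=(w[0]+w[1])/2
print('centre',ctr, 'dash ang',np.degrees(np.arctan2(e[1],e[0])),np.linalg.norm(e)); f=w[2]-ctr; print('dot ang',np.degrees(np.arctan2(f[1],f[0])),np.linalg.norm(f))
p=cv2.imread('pics/t0.png')[:,:,::-1]; hsv=cv2.cvtColor(p,cv2.COLOR_RGB2HSV)
m=((hsv[...,0]>100)&(hsv[...,0]<125)&(hsv[...,1]>150)).astype(np.uint8); k=np.zeros_like(m); cv2.circle(k,(282,218),30,1,-1); m&=k
# side: bar, for a cross check of top calibration
s=cv2.imread('pics/s0.png')[:,:,::-1]; h=cv2.cvtColor(s,cv2.COLOR_RGB2HSV); wm=((h[...,1]<70)&(h[...,2]>130)).astype(np.uint8)
n,l,st,ce=cv2.connectedComponentsWithStats(wm[160:190,265:295]); print(st.tolist(),ce+[265,160])
print('proj of bar centre in side',proj('side',[[480.2,138.9,108]]))
q=ctrl.read_state()['orientation']; from scipy.spatial.transform import Rotation as Ro
R=Ro.from_quat(np.roll(q,-1)).as_matrix(); print('tool y ang',np.degrees(np.arctan2(R[1,1],R[0,1])), 'z',R[:,2].round(3))
E
```

```text
[[517.7 120.2]
 [444.  157.7]
 [486.1 179.1]]
centre [480.84083754 138.95308493] dash ang -26.974189080443633 82.77581644500185
dot ang 82.54310435106444 40.46432508453182
[[0, 0, 30, 30, 815], [8, 2, 12, 13, 85]] [[279.59754601 175.17055215]
 [278.56470588 168.07058824]]
proj of bar centre in side [[278.27440259 173.05835158]]
tool y ang 69.32636854765373 z [-0.001 -0.002 -1.   ]
```

```bash
python3 -m inch '[[[0.022,-0.035,0,-4.4],[0.022,-0.035,0,-4.4],[0.022,-0.035,0,-4.4],[0.022,-0.035,0,-4.4],[0.022,-0.035,0,-4.4],[0.022,-0.035,0,-4.4],[0.022,-0.035,0,-4.4],[0.022,-0.035,0,-4.4],[0.022,-0.035,0,-4.4],[0.022,-0.035,0,-4.4],[0.022,-0.035,0,-4.4],[0.026,-0.037,0,-4.4]]]' 0 40; python3 -m inch '[[[0,0,0,0],[0,0,0,0],[0,0,0,0]]]'
cat > st.py <<'E'
from meas import *
from scipy.spatial.transform import Rotation as Ro
def st():
    s=ctrl.read_state(); R=Ro.from_quat(np.roll(s['orientation'],-1)).as_matrix()
    print('t',round(s['t'],2),'p',np.round(s['ee_pos'],1),'yaw',round(np.degrees(np.arctan2(R[1,1],R[0,1])),1),'F',np.round(s['ft_force'],1),'M',np.round(s['ft_torque'],2),'w',round(float(s['width']),3),'g',np.round(s['grasp_force'],1),'j6',round(s['joint_pos'][5],2))
if __name__=='__main__': st()
E
python3 st.py
```

```text
t: 1.3
ee_pos: [480.1, 138.0, 231.1]
orientation: [-0.0, 0.599, 0.801, -0.0]
ft_force: [1.6, 0.6, -0.4]
width: 0.998
grasp_force: 0.0
t: 1.6
ee_pos: [479.3, 140.1, 231.1]
orientation: [-0.0, 0.598, 0.802, -0.0]
ft_force: [-0.4, 0.0, 0.1]
width: 0.999
grasp_force: 0.0
t 1.6 p [479.3 140.1 231.1] yaw 16.6 F [-0.4  0.   0.1] M [-0.02  0.   -0.06] w 0.999 g 0.0 j6 -0.07
```

```bash
python3 -m inch '[[[0.001,-0.001,-0.03,0],[0,0,-0.03,0],[0,0,-0.03,0],[0,0,-0.03,0],[0,0,-0.006,0],[0,0,-0.006,0],[0,0,0,0]]]' 0 ; python3 - <<'E'
from st import *
st(); p,_=snap('side','s1'); cv2.imwrite('pics/s1c.png',cv2.resize(p[80:240,190:390],None,fx=3.5,fy=3.5)[:,:,::-1])
E
```

```text
t: 2.3
ee_pos: [480.9, 139.1, 100.1]
orientation: [0.0, 0.598, 0.802, 0.0]
ft_force: [0.2, 0.3, -0.6]
width: 1.001
grasp_force: 0.0
t 2.3 p [480.9 139.1 100.1] yaw 16.6 F [ 0.2  0.3 -0.6] M [ 0.   -0.04  0.04] w 1.001 g 0.0 j6 -0.08
```

View pics/s1c.png

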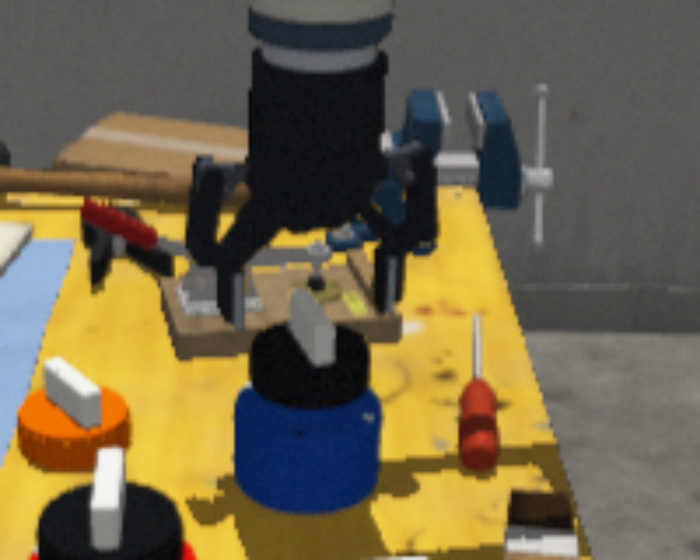

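The gripper straddles the bar (crop centre about (312,325)), with fingers at crop x 235 and 388. Closing now.

```bash
python3 -m inch '[[[0,0,-0.001,0],[0,0,0,0],[0,0,0,0],[0,0,0,0],[0,0,0,0],[0,0,0,0],[0,0,0,0],[0,0,0,0],[0,0,0,0],[0,0,0,0]]]' 1 50; python3 st.py
```

```text
t: 3.35
ee_pos: [480.9, 138.4, 98.5]
orientation: [0.0, 0.598, 0.801, 0.0]
ft_force: [-0.9, 0.3, 1.9]
width: 0.158
grasp_force: 51.9
t 3.35 p [480.9 138.4  98.5] yaw 16.5 F [-0.9  0.3  1.9] M [-0.04  0.05 -0.03] w 0.158 g 51.9 j6 -0.08
```

```bash
python3 -m inch '[[[0,0,0,5.8],[0,0,0,5.8],[0,0,0,5.8],[0,0,0,5.8],[0,0,0,5.8],[0,0,0,5.8],[0,0,0,5.8],[0,0,0,5.8],[0,0,0,0],[0,0,0,0]]]'; python3 st.py;  python3 -m inch '[[[0,0,-0.001,0],[0,0,-0.001,0],[0,0,-0.001,0],[0,0,0,0]]]'; python3 st.py
```

```text
t: 4.35
ee_pos: [480.7, 138.4, 97.9]
orientation: [-0.0, 0.235, 0.972, -0.0]
ft_force: [0.7, -0.3, -0.8]
width: 0.149
grasp_force: 51.6
t 4.35 p [480.7 138.4  97.9] yaw 62.8 F [ 0.7 -0.3 -0.8] M [-0.07  0.02  0.05] w 0.149 g 51.6 j6 -0.88
t: 4.75
ee_pos: [480.7, 138.4, 95.0]
orientation: [-0.0, 0.234, 0.972, -0.0]
ft_force: [0.2, -0.8, -0.4]
width: 0.15
grasp_force: 51.6
t 4.75 p [480.7 138.4  95. ] yaw 62.9 F [ 0.2 -0.8 -0.4] M [0.03 0.02 0.07] w 0.15 g 51.6 j6 -0.89
```

```bash
python3 -m inch '[[[0,0,-0.001,0],[0,0,-0.001,0],[0,0,-0.001,0],[0,0,-0.001,0],[0,0,-0.001,0],[0,0,0,0]]]'; python3 st.py;  python3 -m inch '[[[0,0,-0.0005,0],[0,0,-0.0005,0],[0,0,0,0]]]'; python3 st.py
```

```text
t: 5.35
ee_pos: [480.7, 138.4, 90.0]
orientation: [-0.0, 0.234, 0.972, -0.0]
ft_force: [0.3, 0.3, -1.1]
width: 0.154
grasp_force: 51.6
t 5.35 p [480.7 138.4  90. ] yaw 62.9 F [ 0.3  0.3 -1.1] M [-0.    0.   -0.06] w 0.154 g 51.6 j6 -0.89
t: 5.65
ee_pos: [480.8, 138.4, 89.2]
orientation: [-0.0, 0.234, 0.972, -0.0]
ft_force: [-0.3, 0.1, -0.3]
width: 0.153
grasp_force: 51.6
t 5.65 p [480.8 138.4  89.2] yaw 62.9 F [-0.3  0.1 -0.3] M [-0.01 -0.08 -0.04] w 0.153 g 51.6 j6 -0.89
```

```bash
python3 -m inch '[[[0,0,-0.0005,0],[0,0,-0.0005,0],[0,0,0,0]]]'; python3 - <<'E'
from st import *
st(); p,_=snap('side','s2'); cv2.imwrite('pics/s2c.png',cv2.resize(p[80:240,190:390],None,fx=3.5,fy=3.5)[:,:,::-1])
E
```

```text
t: 5.95
ee_pos: [480.9, 138.4, 88.5]
orientation: [0.0, 0.234, 0.972, 0.0]
ft_force: [-0.6, -0.6, 1.2]
width: 0.151
grasp_force: 51.7
t 5.95 p [480.9 138.4  88.5] yaw 62.9 F [-0.6 -0.6  1.2] M [0.02 0.1  0.01] w 0.151 g 51.7 j6 -0.89
```

View pics/s2c.png

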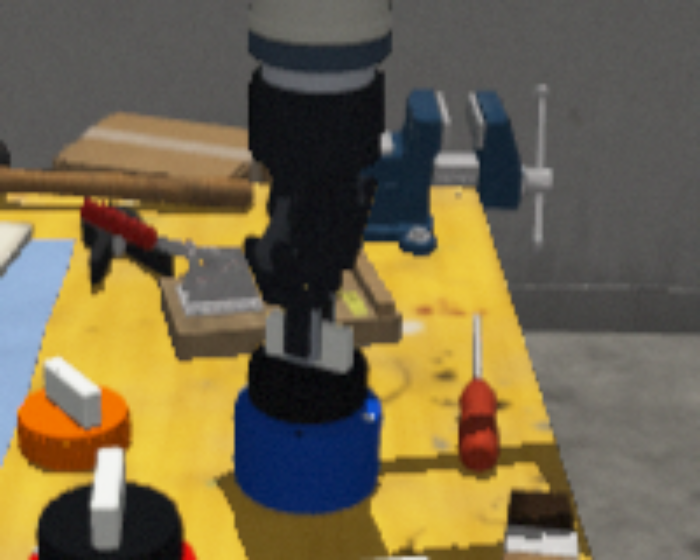

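The lid has dropped: its rim is about 20 crop pixels lower, and the bar is held between the fingers at (310,335). Now turning clockwise.

```bash
python3 -m inch '[[[0,0,0,-6],[0,0,0,-6],[0,0,0,-6],[0,0,0,-6],[0,0,0,-6],[0,0,0,-6],[0,0,0,-6],[0,0,0,-6],[0,0,0,-6],[0,0,0,-6],[0,0,0,0]]]'; python3 st.py;  python3 -m inch '[[[0,0,0,-3],[0,0,0,-3],[0,0,0,-3],[0,0,0,0]]]'; python3 st.py
```

```text
t: 7.1
ee_pos: [481.0, 138.4, 88.5]
orientation: [0.0, 0.689, 0.725, 0.0]
ft_force: [-0.2, -0.1, 1.5]
width: 0.152
grasp_force: 51.8
t 7.1 p [481.  138.4  88.5] yaw 2.9 F [-0.2 -0.1  1.5] M [-0.04 -0.03 -0.04] w 0.152 g 51.8 j6 0.16
t: 7.5
ee_pos: [481.0, 138.4, 88.5]
orientation: [0.0, 0.743, 0.669, 0.0]
ft_force: [-0.5, -0.3, 0.8]
width: 0.153
grasp_force: 51.8
t 7.5 p [481.  138.4  88.5] yaw -6.0 F [-0.5 -0.3  0.8] M [ 0.03 -0.07 -0.03] w 0.153 g 51.8 j6 0.32
```

```bash
python3 -m inch '[[[0,0,0,-1.5],[0,0,0,-1],[0,0,0,0]]]'>/dev/null; python3 st.py;  python3 -m inch '[[[0,0,0,-1],[0,0,0,0]]]'>/dev/null; python3 st.py; python3 -m inch '[[[0,0,0,-1],[0,0,0,0]]]'>/dev/null; python3 st.py
```

```text
t 7.8 p [480.7 138.6  88.5] yaw -8.5 F [-1.   1.6  2.3] M [0.24 0.23 0.09] w 0.153 g 52.1 j6 0.36
t 8.0 p [480.7 138.6  88.5] yaw -9.5 F [-2.4  2.3  4.7] M [0.29 0.33 0.46] w 0.153 g 52.4 j6 0.38
t 8.2 p [480.7 138.6  88.5] yaw -10.6 F [-2.5  1.9  4.5] M [0.29 0.5  0.78] w 0.15 g 53.3 j6 0.4
```

```bash
python3 -m inch '[[[0,0,0,-1],[0,0,0,0]]]'>/dev/null; python3 st.py;  python3 -m inch '[[[0,0,0,-1],[0,0,0,0]]]'>/dev/null; python3 st.py
python3 -m inch '[[[0,0,0,0],[0,0,0,0],[0,0,0,0],[0,0,0,0],[0,0,0,0],[0,0,0,0],[0,0,0,0]]]' 0 >/dev/null; python3 st.py
python3 -m inch '[[[0,0,0.01,0],[0,0,0.03,0],[0,0,0.04,0],[0,0,0.04,0],[-0.03,0.03,0.03,0],[-0.03,0.04,0,0],[-0.03,0.04,0,0],[-0.03,0.04,0,0],[0,0.04,0,0],[0,0,0,0]]]'>/dev/null
python3 - <<'E'
from meas import *
from st import st
st(); p,_=snap('top','t2'); print(bar(p,(284,218),20,111)); print('red',bar(p,(194,166),22,111))
c=cv2.resize(p[180:256,234:330],None,fx=8,fy=8,interpolation=cv2.INTER_CUBIC); cv2.imwrite('pics/c2.png',c[:,:,::-1][:600,:800])
p,_=snap('side','s3');cv2.imwrite('pics/s3c.png',cv2.resize(p[80:240,190:390],None,fx=3.5,fy=3.5)[:,:,::-1])
E
```

```text
t 8.4 p [480.8 138.6  88.5] yaw -11.6 F [-2.3  2.   4.9] M [0.34 0.41 1.09] w 0.15 g 56.3 j6 0.41
t 8.6 p [480.8 138.6  88.5] yaw -12.6 F [-2.6  2.8  5.2] M [0.34 0.43 1.32] w 0.151 g 60.7 j6 0.43
t 9.3 p [480.8 138.4  88.3] yaw -12.6 F [ 0.8 -0.9  0.1] M [-0.05  0.03 -0.01] w 0.999 g 0.0 j6 0.43
t 10.3 p [360.4 330.8 237.3] yaw -12.3 F [ 0.5 -1.3 -1. ] M [ 0.    0.05 -0.03] w 0.996 g 0.0 j6 0.89
((481.0, 140.0), 52.9, 12.6, 82.5)
red ((583.3, 315.9), 54.3, 12.6, 92.8)
```

View pics/c2.png

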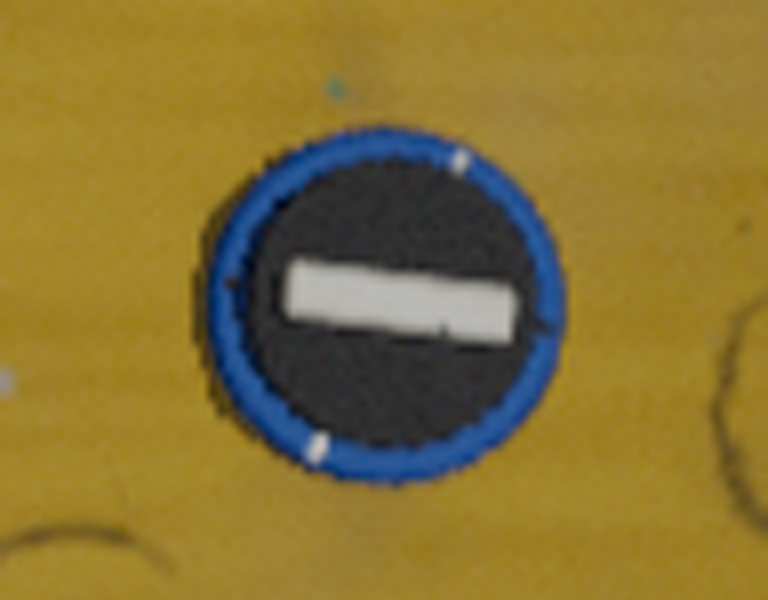

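View pics/s3c.png

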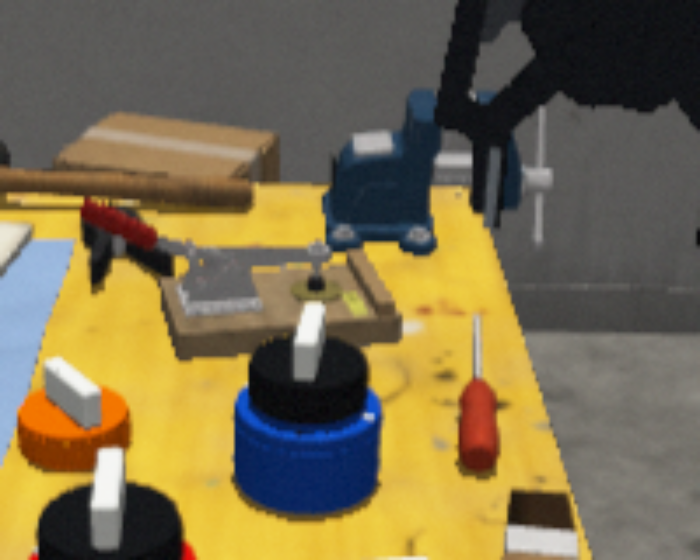

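```bash
python3 - <<'E'
from meas import *
f=lambda a:np.degrees(np.arctan2(*(a[0]-a[1])[[1,0]]))
g=lambda c,z:ray('top',(np.array(c)+.5)/8-.5+[234,180],z)
print('dots',f(g([[232,283],[545,325]],55)),'dash',f(g([[461,158],[317,448]],55)),'bar',f(g([[286,290],[514,315]],111)))
p=cv2.imread('pics/t2.png')[180:256,234:330]; gg=cv2.cvtColor(p,cv2.COLOR_BGR2HSV)
m=(gg[...,1]<90)&(gg[...,2]>100)
yy,xx=np.nonzero(m); k=(np.hypot(xx-49,yy-37)<17); q=ray('top',np.c_[xx[k]+234,yy[k]+180],111)[:,:2]
w,v=np.linalg.eigh(np.cov(q.T)); e=v[:,1]; print('bar pca',np.degrees(np.arctan2(e[1],e[0]))%180)
E
```

```text
dots 82.02283972436908 dash -26.974189080443633 bar 83.4073099271242
bar pca 82.44092672335162
```

```bash
python3 -c "
from rig import ctrl
print(ctrl.sign_off())"
```

```text
the job is handed in; nothing more can be done
None
```

The blue pot's lid was turned back until it dropped in, then forward against its stop and released; the bar now points at the home dots (82.4° against 82.0° measured), the red pot was not touched, and the job was handed in at about 10.5 s.

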